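# Nest an inverted ingot and bind it with a crosswise one

## Task

Build up the little stack of silver-grey tin ingots on the wooden board. Lay the loose silver-grey ingot that has its wide face up into the gap between the two ingots on the board, parallel to them and ends about level, so that it sits down on the wood and the three make one flat layer; then lay the other loose silver-grey ingot, the one with its narrow face up, flat across the middle of that layer, at right angles to it. Turn neither ingot over, and leave the copper-coloured ingot where it is.

Things in the scene. Friction and masses are not known exactly. Their poses are not given: they have to be found in the camera images.
- board: Fixed wooden board 110 x 136 mm, top 14 mm up, an 8 mm strip on each 110 mm edge. On it, wide face down, two fixed silver-grey ingots shaped like the loose ones, along x, centred at x = 0, y = +35 and -35 mm; their tops are 38 mm above the table. Gap between them: 32 mm wide at the wood, 46 at the top. Origin: centre of the underside, on the table; x along ingots and gap, y across, z up.
- ingot_up: Cast bar 62 mm long, 24 high, trapezoid section: one long face 38 mm wide, the opposite 24, sloping flanks; ends flat, upright, parallel (pinch it end to end). 0.33 kg. Silver-grey (tin), lying with the WIDE face up, a shallow sunk panel in it. Origin: centre of its underside (the 24 mm face); x along its length, z up. Starts flat on the table, clear of the others.
- ingot_down: Cast bar 62 mm long, 24 high, trapezoid section: one long face 38 mm wide, the opposite 24, sloping flanks; ends flat, upright, parallel (pinch it end to end). 0.33 kg. Silver-grey (tin), lying with the NARROW face up, flanks visible from above. Origin: centre of its underside (the 38 mm face); x along its length, z up. Starts flat on the table, clear of the others.
- ingot_copper: Cast bar 62 mm long, 24 high, trapezoid section: one long face 38 mm wide, the opposite 24, sloping flanks; ends flat, upright, parallel (pinch it end to end). 0.33 kg. Copper-coloured, lying wide face up; a bystander to be left alone. Origin: centre of its underside; x along its length, z up. Starts flat on the table, clear of the others.

How it is judged:
By the outcome, as a careful person would: the job done as asked, in the order asked, and still so for the second after the job is handed in, with the robot touching nothing.
It also fails if it takes over 56 s, if anything falls off the work surface, if the arm or the gripper's body presses on something with over 40 N, if the wrist force passes 120 N, or if a joint passes its speed limit or range.

## Robot

A 6-joint arm with a two-finger parallel gripper is mounted at the origin on a cart in front of the work surface, level with it; the furniture and walls round the work are solid. World frame = base frame: x ahead of the robot, y to its left, z up, the work surface at z = 0. Lengths are in m, angles in rad, forces in N, time in s.
With the tool pointing down it reaches from about 0.225 to 0.875 m from the base axis. Payload 3.4 kg.
Tool frame: the origin (TCP) lies at the very end of the fingers, on their centre line; the grasp point (between the pads) lies 19 mm behind it (manip.grasp_offset is the distance from the TCP to the grasp point, in m); x points along the fingers, y is the direction in which the jaws open and shut, and the axes are right-handed (so a half turn about x gives the same grasp; the last joint's range is limited). The gripper opens to 85 mm and grips with 20 to 120 N. Pads are 22 mm wide; open, the fingers measure 114 mm over their backs; the gripper's body (76 mm by 85 mm) begins 54 mm behind the grasp point. The pads swing forward as they close: fully open they stand 13 mm farther back than shut.
Start: joints at [-1.386, 0.276, 1.505, -0, 1.361, -0.121], TCP at [0.173, -0.548, 0.192] pointing down, gripper open.
Joint ranges: [-2.89, 2.89], [-0.75, 2.08], [0.22, 2.7], [-1.18, 4.32], [0.11, 2.71], [-2.7, 2.7]. Speed limits (rad/s): [2.57, 2.57, 3.14, 3.14, 3.14, 3.14].

## Interface

Orientations are given as a unit quaternion [w, x, y, z].
In Python, from rig import manip gives the robot as it stands.
- The arm moves only by the tool step_arm, never from a script. Its argument "increments" is a list of rows, each an object with "grip": the opening, from 0 (shut) to 1 (fully open); "delta_pos": the shift along the world's x, y, z in m, a list of three; "twist": the turn about the world's z in degrees. A call has 1 to 10 rows; each row shifts and turns the commanded pose from where the row before left it; what a row does not reach is not made up. A row lasts 1/12 s, in which the tool goes at most 41.7 mm and 7.16 degrees, less where a joint would pass 70% of its speed; a pose out of reach is approached as far as the arm can. A call with a gripper value outside its range is refused whole. The fingers move at their own pace and stop on an object; "force" is the grip in N (left out, the last holds). Time passes only in rows, so rows that do not move let the fingers close. It gives the time, the measured TCP pose, the force and the opening at its end, in the units of the state.
- manip.get_state(): the state, without advancing time (a new reading comes with each control period).
- manip.get_image(name): name is "scene" or "side" or "wrist"; returns a dict with "img" (400x640x3 uint8, red, green, blue), "fx", "fy", "cx", "cy" (pixels), "D" ([k1, k2, p1, p2, k3] as OpenCV has them; the pictures are not rectified), "rvec" (rotation vector, rad) and "tvec" (3), from world to camera coordinates, as OpenCV has them; the wrist camera has in their place "mount" (4x4, takes a point from camera to tool coordinates, whose origin is the TCP and whose axes are the tool frame's). Camera axes: x right, y down, z forward; pixel columns grow to the right and rows downward; lengths in m; the calibration is good to about 2 mm. A picture is of the moment at which its call begins: read the wrist's pose just before it. There is no depth.
- manip.sign_off(): hands the job in, once; it reports no verdict.
The state is a dict: "clock": time; "qpos": joint angles; "qd": joint speeds; "effort": joint torques, N m; "position": TCP position; "ee_rot": TCP orientation; "contact_force": force on the tool from outside, world axes, zero at the start; "moment": the same for the moment, N m; "width": finger opening in m.
Only numpy, scipy, OpenCV 4.12 (cv2) and the standard library are available. Lean on these libraries where they do the work, as an engineer would, in place of code of your own. Each camera call takes 0.05 s, during which the arm holds its last target. There are 200 camera calls.

## Working session

There is one attempt and no reset: what is moved stays moved. The work goes in short steps, Python scripts to look and compute and a tool call to move; the robot and the scene stay as the last step left them, time stands still between calls to the robot, and variables do not carry over. Pictures are saved under pics/ and viewed, about 8 in all and at most 12, crops included, and the job is handed in when it is done.

Besides the shell and the picture viewer there is one more tool, called after "Emit:" as name(argument=value, ...) on one line, values as JSON. step_arm: Moves the arm, as the interface text tells. Its arguments: {"type":"object","properties":{"increments":{"type":"array"},"force":{"type":"number"}},"required":["increments"]}

```bash
ls; mkdir -p pics; python3 - <<'E'
from rig import manip
import cv2
print(manip.get_state(), manip.grasp_offset)
for n in ("scene","side"):
    d=manip.get_image(n); cv2.imwrite(f"pics/{n}0.png",d["img"][:,:,::-1])
    print({k:v for k,v in d.items() if k!="img"})
E
```

```text
pics
{'clock': 0.0, 'qpos': array([-1.38597694e+00,  2.76603592e-01,  1.50614168e+00,  1.52286409e-05,
        1.36068215e+00, -1.21012471e-01]), 'qd': array([-0.00030536,  0.00018903, -0.00053889,  0.00200223,  0.00294911,
       -0.0004979 ]), 'effort': array([-3.16898866e-05, -4.16776872e+01, -2.45804805e+01, -1.02830209e-04,
        1.08914904e-02, -6.22698224e-06]), 'position': array([ 0.17300797, -0.54772859,  0.19073146]), 'ee_rot': array([-0.10705729, -0.69884009, -0.10835435,  0.69887095]), 'contact_force': array([-1.1337293 ,  0.2791803 ,  0.30204149]), 'moment': array([-0.11643335,  0.02324101, -0.02227808]), 'width': 0.08569671698343317} 0.0187
{'fx': 518.3189012152317, 'fy': 518.3189012152317, 'cx': 308.3000134224736, 'cy': 205.4537615965331, 'D': array([-0.06176525,  0.        ,  0.        ,  0.        ,  0.        ]), 'rvec': array([ 0.68327875, -2.46278385,  1.36620335]), 'tvec': array([0.50278313, 0.13498156, 0.85589862])}
{'fx': 520.6262767076007, 'fy': 520.6262767076007, 'cx': 326.12738444621897, 'cy': 200.03171179153753, 'D': array([-0.08723004,  0.        ,  0.        ,  0.        ,  0.        ]), 'rvec': array([ 0.48838378, -2.36215232,  1.61823282]), 'tvec': array([0.50713519, 0.07428797, 0.97507345])}
```

View pics/scene0.png

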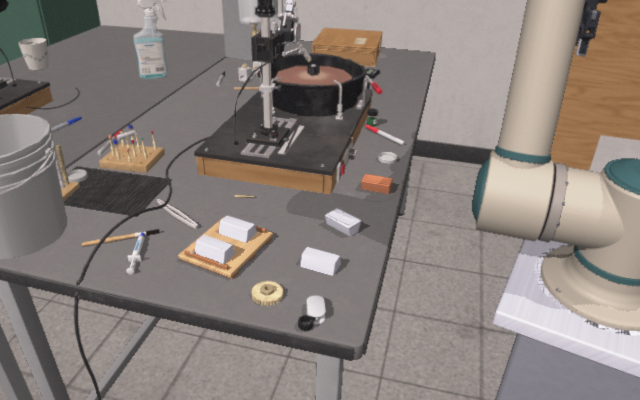

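View pics/side0.png

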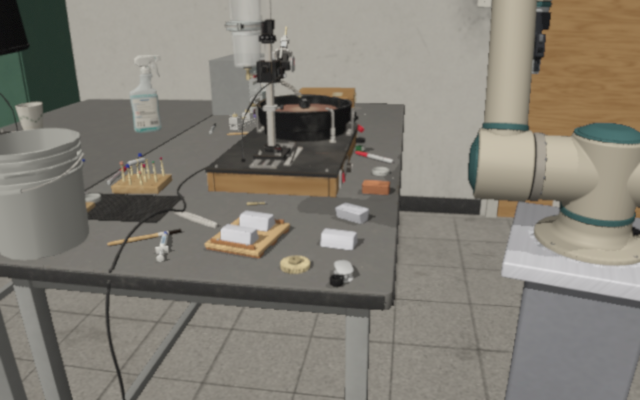

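The pictures show the board at about scene px (226,247), a loose ingot with a panel (wide up) at (343,222), the other grey one (narrow up) at (320,261), and the copper one at (377,184). I'll back-project these for rough positions and then use the wrist camera.

```bash
cat > h.py <<'E'
import numpy as np, cv2
from rig import manip
from scipy.spatial.transform import Rotation as R
def cam(d,s=None):
    "returns K,D,R(world->cam),t"
    K=np.array([[d["fx"],0,d["cx"]],[0,d["fy"],d["cy"]],[0,0,1]])
    if "rvec" in d: return K,d["D"],cv2.Rodrigues(d["rvec"])[0],np.array(d["tvec"])
    q=s["ee_rot"]; T=np.eye(4); T[:3,:3]=R.from_quat([q[1],q[2],q[3],q[0]]).as_matrix(); T[:3,3]=s["position"]
    W=np.linalg.inv(T@np.array(d["mount"])); return K,d["D"],W[:3,:3],W[:3,3]
def back(c,uv,z):
    K,D,Rm,t=c
    p=cv2.undistortPoints(np.array(uv,float).reshape(-1,1,2),K,D).reshape(-1,2)
    r=np.c_[p,np.ones(len(p))]@Rm; o=-Rm.T@t
    return o+r*((np.broadcast_to(z,len(p))-o[2])/r[:,2])[:,None]
def proj(c,P): return cv2.projectPoints(np.array(P,float).reshape(-1,1,3),cv2.Rodrigues(c[2])[0],c[3],c[0],c[1])[0].reshape(-1,2)
E
python3 - <<'E'
from h import *
np.set_printoptions(precision=4,suppress=True)
d=manip.get_image("scene"); print(back(cam(d),[(226,247),(343,220),(320,260),(377,184)],[.014,.012,.012,.012]))
d=manip.get_image("side"); print(back(cam(d),[(250,237),(352,212),(338,238),(376,187)],[.014,.012,.012,.012]))
s=manip.get_state(); q=s["ee_rot"]; print(R.from_quat([q[1],q[2],q[3],q[0]]).as_matrix())
d=manip.get_image("wrist"); print(d["mount"],d["fx"])
E
```

```text
[[ 0.5983  0.2612  0.014 ]
 [ 0.4635  0.0737  0.012 ]
 [ 0.4404  0.2041  0.012 ]
 [ 0.4652 -0.0886  0.012 ]]
[[ 0.5899  0.2685  0.014 ]
 [ 0.4611  0.0774  0.012 ]
 [ 0.4399  0.205   0.012 ]
 [ 0.4641 -0.0879  0.012 ]]
[[-0.0002  0.3011 -0.9536]
 [ 0.0011 -0.9536 -0.3011]
 [-1.     -0.0011 -0.0001]]
[[-0.0002 -0.3117  0.9502 -0.1828]
 [ 1.     -0.0002  0.0001 -0.0003]
 [ 0.0002  0.9502  0.3117 -0.08  ]
 [ 0.      0.      0.      1.    ]] 289.23534603000815
```

```bash
python3 - <<'E'
from h import *
np.set_printoptions(precision=4,suppress=True)
d=manip.get_image("scene"); print(back(cam(d),[(332,192),(204,170),(378,88),(385,95),(268,138),(338,118)],[0,0,.1,.1,.04,.04]))
E
```

```text
[[ 0.5406 -0.0258  0.    ]
 [ 0.8356  0.042   0.    ]
 [ 0.6169 -0.4167  0.1   ]
 [ 0.5799 -0.3776  0.1   ]
 [ 0.7597 -0.1073  0.04  ]
 [ 0.6758 -0.3063  0.04  ]]
```

Emit:
step_arm(increments=[{"grip":1,"delta_pos":[0,0.01,0.03],"twist":0},{"grip":1,"delta_pos":[0.005,0.025,0.03],"twist":0},{"grip":1,"delta_pos":[0.01,0.03,0.02],"twist":0},{"grip":1,"delta_pos":[0.01,0.035,0],"twist":0},{"grip":1,"delta_pos":[0.01,0.035,0],"twist":0},{"grip":1,"delta_pos":[0.01,0.035,0],"twist":0}])

```text
clock: 0.8
position: [0.2183, -0.377, 0.272]
ee_rot: [0.108, 0.699, 0.107, -0.699]
contact_force: [0.4, 0.2, 0.0]
width: 0.0854
```

Emit:
step_arm(increments=[{"grip":1,"delta_pos":[0.012,0.039,0.01],"twist":0},{"grip":1,"delta_pos":[0.012,0.039,0.01],"twist":0},{"grip":1,"delta_pos":[0.012,0.039,0.01],"twist":0},{"grip":1,"delta_pos":[0.012,0.039,0],"twist":0},{"grip":1,"delta_pos":[0.012,0.039,0],"twist":0},{"grip":1,"delta_pos":[0.012,0.039,0],"twist":0},{"grip":1,"delta_pos":[0.012,0.039,0],"twist":0},{"grip":1,"delta_pos":[0.012,0.039,0],"twist":0},{"grip":1,"delta_pos":[0.012,0.039,0],"twist":0},{"grip":1,"delta_pos":[0.012,0.039,0],"twist":0}])

```text
clock: 1.63
position: [0.3376, 0.0127, 0.3018]
ee_rot: [0.108, 0.699, 0.107, -0.698]
contact_force: [1.9, 0.2, -0.5]
width: 0.0856
```

Emit:
step_arm(increments=[{"grip":1,"delta_pos":[0.025,0.03,0],"twist":0},{"grip":1,"delta_pos":[0.03,0.025,0],"twist":0},{"grip":1,"delta_pos":[0.03,0.02,0],"twist":0},{"grip":1,"delta_pos":[0.03,0.02,0],"twist":0},{"grip":1,"delta_pos":[0.02,0.02,0],"twist":0},{"grip":1,"delta_pos":[0.01,0.01,0],"twist":0},{"grip":1,"delta_pos":[0,0,0],"twist":0},{"grip":1,"delta_pos":[0,0,0],"twist":0},{"grip":1,"delta_pos":[0,0,0],"twist":0}])

```text
clock: 2.38
position: [0.4817, 0.1348, 0.3014]
ee_rot: [-0.108, -0.698, -0.107, 0.699]
contact_force: [0.2, -0.6, -0.1]
width: 0.0851
```

```bash
python3 - <<'E'
from h import *
import pickle
np.set_printoptions(precision=4,suppress=True)
s=manip.get_state();d=manip.get_image("wrist");print(s["clock"],s["position"],s["qpos"],abs(s["qd"]).max())
pickle.dump((s,d),open("w1.pkl","wb"));cv2.imwrite("pics/w1.png",d["img"][:,:,::-1])
print(proj(cam(d,s),[(.595,.265,.014),(.462,.075,.012),(.44,.205,.012)]))
E
```

```text
2.3833 [0.4817 0.1348 0.3014] [ 0.1344  0.1181  1.4434 -0.0008  1.5812  1.3998] 0.01768048768809312
[[257.8396  56.2613]
 [349.8742 178.2859]
 [271.3995 167.6672]]
```

View pics/w1.png

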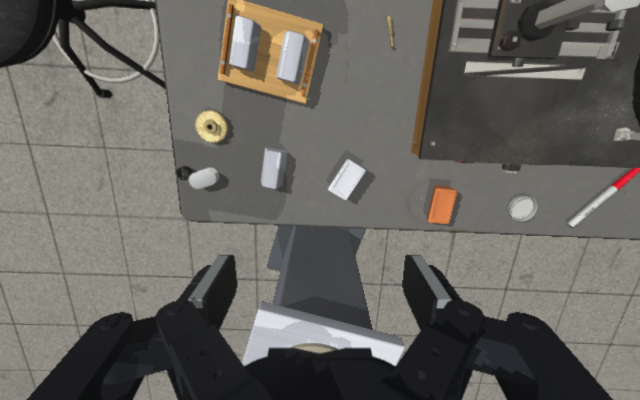

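The wrist view shows the board at (271,50), narrow-up ingot at (274,168), wide-up ingot with panel at (347,178) and copper at (442,205). I'll go lower for a precise measurement.

Emit:
step_arm(increments=[{"grip":1,"delta_pos":[0.008,0.007,-0.038],"twist":0},{"grip":1,"delta_pos":[0.008,0.007,-0.038],"twist":0},{"grip":1,"delta_pos":[0.008,0.007,-0.038],"twist":0},{"grip":1,"delta_pos":[0.005,0.007,-0.038],"twist":0},{"grip":1,"delta_pos":[0,0,-0.028],"twist":0},{"grip":1,"delta_pos":[0,0,0],"twist":0},{"grip":1,"delta_pos":[0,0,0],"twist":0},{"grip":1,"delta_pos":[0,0,0],"twist":0},{"grip":1,"delta_pos":[0,0,0],"twist":0}])

```text
clock: 3.18
position: [0.5136, 0.1635, 0.1243]
ee_rot: [0.107, 0.701, 0.107, -0.697]
contact_force: [-0.2, 0.5, 0.4]
width: 0.0853
```

```bash
python3 - <<'E'
from h import *
import pickle
np.set_printoptions(precision=4,suppress=True)
s=manip.get_state();d=manip.get_image("wrist");print(s["clock"],s["position"],abs(s["qd"]).max())
pickle.dump((s,d),open("w2.pkl","wb"));im=d["img"][:,:,::-1]
p=proj(cam(d,s),[(.595,.265,.014),(.462,.075,.012),(.44,.205,.012)]);print(p)
o=np.r_[p.min(0)-70,p.max(0)+70].astype(int).clip(0);o[2]=min(o[2],640);o[3]=min(o[3],400)
c=im[o[1]:o[3],o[0]:o[2]];f=min(800/c.shape[1],600/c.shape[0]);f=int(f*2)/2;print(o,f)
cv2.imwrite("pics/w2.png",cv2.resize(c,None,fx=f,fy=f,interpolation=cv2.INTER_CUBIC))
E
```

```text
3.1833 [0.5136 0.1635 0.1243] 0.0054421120168051266
[[241.7581  73.7456]
 [380.1806 250.0976]
 [264.2347 235.606 ]]
[171   3 450 320] 1.5
```

View pics/w2.png

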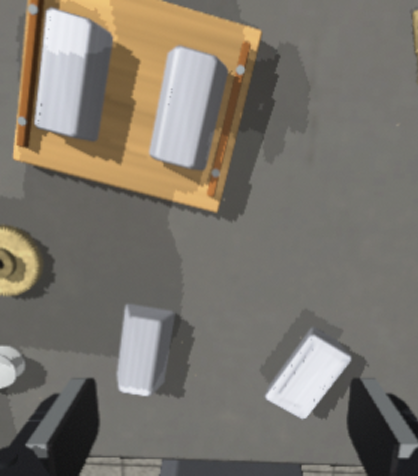

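The crop shows the wide-up ingot's top corners near (313,330),(351,352),(305,417),(267,394), the narrow-up ingot around (145,350), and the board corners at (14,157),(218,212),(261,29). I'll refine these with an edge fit of the known shapes.

```bash
cat > fit.py <<'E'
from h import *
from scipy.optimize import minimize
def rect(l,w,z,cy=0): return [(np.array([a*l/2,cy+b*w/2,z]),np.array([c*l/2,cy+e*w/2,z])) for a,b,c,e in((-1,-1,1,-1),(1,-1,1,1),(1,1,-1,1),(-1,1,-1,-1))]
UP=rect(.062,.038,.024); DOWN=rect(.062,.024,.024)+rect(.062,.038,0)
BOARD=rect(.110,.136,.014)+sum([rect(.062,.024,.038,y)+rect(.062,.038,.014,y) for y in(.035,-.035)],[])
def pts(M,p):
    P=np.array([a+(b-a)*t for a,b in M for t in np.linspace(.03,.97,30)]); c,s=np.cos(p[2]),np.sin(p[2])
    return np.c_[P[:,0]*c-P[:,1]*s+p[0],P[:,0]*s+P[:,1]*c+p[1],P[:,2]+(p[3] if len(p)>3 else 0)]
def fit(img,c,M,p0,sig=(4,2,1),mask=None):
    p=np.array(p0,float)
    for sg in sig:
        g=cv2.GaussianBlur(img.astype(np.float32),(0,0),sg)
        G=np.sqrt(sum(cv2.Sobel(g,cv2.CV_32F,a,b)**2 for a,b in((1,0),(0,1)))).max(2); G=np.minimum(G,np.percentile(G,98))
        def f(q):
            uv=proj(c,pts(M,q*[1,1,10])).astype(np.float32)
            return -cv2.remap(G,uv[:,:1],uv[:,1:],cv2.INTER_LINEAR).mean()/G.max()
        q0=p/[1,1,10]; r=minimize(f,q0,method="Nelder-Mead",options=dict(initial_simplex=np.vstack([q0]+[q0+.002*sg*np.eye(3)[i] for i in range(3)]),xatol=1e-5,fatol=1e-6)); p=r.x*[1,1,10]
    return p,-r.fun
def overlay(img,c,fits):
    o=cv2.resize(img[:,:,::-1],None,fx=3,fy=3,interpolation=cv2.INTER_CUBIC)
    for M,p in fits:
        for u,v in proj(c,pts(M,p)): cv2.circle(o,(int(u*3+1),int(v*3+1)),0,(0,0,255),-1)
    return o
E
python3 - <<'E'
from fit import *
import pickle
np.set_printoptions(precision=4,suppress=True)
s,d=pickle.load(open("w2.pkl","rb")); c=cam(d,s)
w=lambda L,z: back(c,np.array(L)/1.5+[171,3],z)
u=w([(313,330),(351,352),(305,417),(267,394)],.024)
print("up sides",[np.linalg.norm(u[i]-u[i-1]) for i in range(4)])
b=w([(14,157),(218,212),(261,29)],.014); print("board",np.linalg.norm(b[0]-b[1]),np.linalg.norm(b[2]-b[1]))
dn=w([(131,325),(167,327),(155,395),(120,390)],.024);print("dn",[np.linalg.norm(dn[i]-dn[i-1]) for i in range(4)])
yaw=lambda v:np.arctan2(v[1],v[0])
P0=[(UP,[*u.mean(0)[:2],yaw(u[0]-u[3])]),(DOWN,[*dn.mean(0)[:2],yaw(dn[0]-dn[3])]),(BOARD,[*((b[0]+b[2])/2)[:2],yaw(b[2]-b[1])])]
F=[]
for M,p in P0:
    q,v=fit(d["img"],c,M,p); print(np.array(p),q,np.degrees(q[2]),v); F.append((M,q))
o=overlay(d["img"],c,F)[0:900,510:1250]; cv2.imwrite("pics/f2.png",cv2.resize(o,None,fx=.66,fy=.66,interpolation=cv2.INTER_AREA))
E
```

```text
up sides [np.float64(0.05960676633619628), np.float64(0.03292346436004177), np.float64(0.06137775796567783), np.float64(0.035163571078001825)]
board 0.13514159538984558 0.10962877370601193
dn [np.float64(0.05264832147044265), np.float64(0.02520592939342101), np.float64(0.05520720602320299), np.float64(0.02590665374864214)]
[ 0.4634  0.0822 -0.238 ] [ 0.4605  0.0823 -0.2435] -13.953135058450835 0.9731166958808899
[0.4382 0.1999 0.0873] [0.4394 0.2042 0.1335] 7.650066361559557 0.6044518947601318
[0.6055 0.2508 0.068 ] [0.6046 0.2515 0.0536] 3.0719109193868315 0.7192690372467041
```

View pics/f2.png

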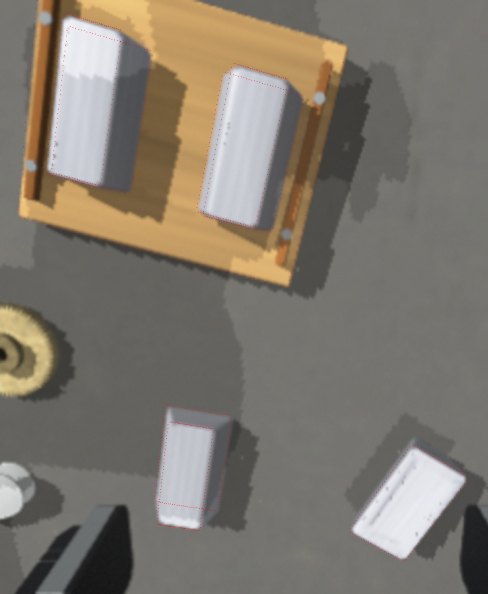

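```bash
python3 - <<'E'
from h import *
import pickle
np.set_printoptions(precision=4,suppress=True)
s,d=pickle.load(open("w1.pkl","rb")); K,D,_,_=cam(d,s); W=np.linalg.inv(np.array(d["mount"])); c=(K,D,W[:3,:3],W[:3,3])
for x in(0,-.013): print(x,proj(c,[(x,y,z) for y in(-.0425,.0425) for z in(-.011,.011)]))
E
```

```text
0 [[256.7053 212.8694]
 [258.8209 242.3895]
 [382.7267 212.8408]
 [380.5989 242.361 ]]
-0.013 [[252.4664 220.1467]
 [254.8661 251.3376]
 [387.0201 220.116 ]
 [384.6056 251.3071]]
```

```bash
python3 - <<'E'
from fit import *
import pickle
np.set_printoptions(precision=4,suppress=True)
P=[(UP,[.4605,.0823,-.2435]),(DOWN,[.4394,.2042,.1335]),(BOARD,[.6046,.2515,.0536])]
o=[]
for n in("scene","side"):
    d=manip.get_image(n);c=cam(d);F=[]
    for M,p in P:
        q,v=fit(d["img"],c,M,p,(2,1)); print(n,q,v);F.append((M,p))
    x=overlay(d["img"],c,F); o.append(x[540:860,500:1150] if n=="scene" else x[560:800,580:1150])
s,d=pickle.load(open("w1.pkl","rb")); f=cv2.resize(d["img"][230:340,150:300,::-1],None,fx=4,fy=4)
cv2.imwrite("pics/ov.png",np.vstack([o[0],np.pad(o[1],((0,0),(0,80),(0,0)))])); cv2.imwrite("pics/fing.png",f)
c=cam(d,s)
for M,p in P: print(fit(d["img"],c,M,p,(2,1)))
E
```

```text
scene [ 0.4605  0.0832 -0.2478] 0.8913899064064026
scene [0.4411 0.2036 0.1247] 0.668258786201477
scene [0.6051 0.2506 0.0342] 0.6544387936592102
side [ 0.4586  0.085  -0.206 ] 0.8151137828826904
side [0.4406 0.2055 0.294 ] 0.6945717930793762
side [0.6023 0.2499 0.047 ] 0.5905393362045288
(array([ 0.4604,  0.0822, -0.248 ]), np.float64(0.9781148433685303))
(array([0.4395, 0.2043, 0.1302]), np.float64(0.66521817445755))
(array([0.6051, 0.2516, 0.0525]), np.float64(0.7982248067855835))
```

View pics/ov.png

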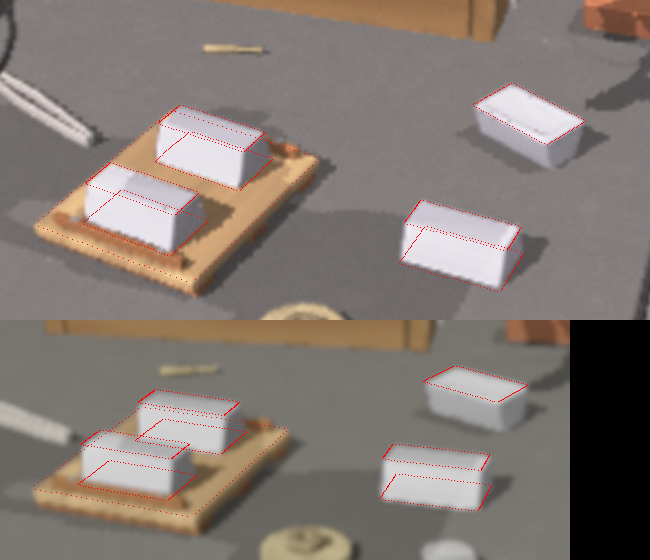

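All cameras agree to about 2 mm: up at (0.4605, 0.0825, -14°), down at (0.4397, 0.204, 7.5°), board at (0.605, 0.251, 3°). The overlay lines sit on the real edges. Next I move above the wide-up ingot.

Emit:
step_arm(increments=[{"grip":1,"delta_pos":[-0.006,-0.009,0],"twist":6.5},{"grip":1,"delta_pos":[-0.006,-0.009,0],"twist":6.5},{"grip":1,"delta_pos":[-0.006,-0.009,0],"twist":6.5},{"grip":1,"delta_pos":[-0.006,-0.009,0],"twist":6.5},{"grip":1,"delta_pos":[-0.006,-0.009,0],"twist":6.5},{"grip":1,"delta_pos":[-0.006,-0.009,0],"twist":6.5},{"grip":1,"delta_pos":[-0.006,-0.009,-0.02],"twist":6.5},{"grip":1,"delta_pos":[-0.006,-0.009,-0.02],"twist":6.5},{"grip":1,"delta_pos":[-0.005,-0.009,-0.02],"twist":6.4},{"grip":1,"delta_pos":[0,0,0],"twist":0}])

```text
clock: 4.17
position: [0.455, 0.0815, 0.0593]
ee_rot: [-0.434, -0.555, -0.436, 0.559]
contact_force: [-0.8, 0.3, 0.3]
width: 0.0857
```

Emit:
step_arm(increments=[{"grip":1,"delta_pos":[0,0,-0.01],"twist":0},{"grip":1,"delta_pos":[0,0,-0.01],"twist":0},{"grip":1,"delta_pos":[0,0,-0.01],"twist":0},{"grip":1,"delta_pos":[0,0,0],"twist":0},{"grip":1,"delta_pos":[0,0,0],"twist":0},{"grip":1,"delta_pos":[0,0,0],"twist":0},{"grip":1,"delta_pos":[0,0,0],"twist":0}])

```text
clock: 4.75
position: [0.4599, 0.0829, 0.0325]
ee_rot: [0.435, 0.558, 0.434, -0.557]
contact_force: [-0.0, 0.5, 0.2]
width: 0.0853
```

```bash
cat > look.py <<'E'
from fit import *
np.set_printoptions(precision=4,suppress=True)
def st():
    s=manip.get_state();q=s["ee_rot"];m=R.from_quat([q[1],q[2],q[3],q[0]]).as_matrix()
    print("t",round(s["clock"],2),"pos",s["position"],"yaw",np.degrees(np.arctan2(m[1,1],m[0,1])),"w",s["width"],"F",s["contact_force"],"down",m[:,0],"q",s["qpos"]);return s
def shot(name,target,out,half=60,f=5):
    s=manip.get_state();d=manip.get_image(name);c=cam(d,s);u,v=proj(c,[target])[0].astype(int)
    x=d["img"][max(0,v-half):v+half,max(0,u-half):u+half,::-1];return cv2.resize(x,None,fx=f,fy=f,interpolation=cv2.INTER_CUBIC)
def duo(target,out,half=39):
    cv2.imwrite(out,np.hstack([shot(n,target,out,half,5) for n in("scene","side")]))
E
python3 -c "
from look import *
st();duo((.4605,.0825,.03),'pics/g1.png')"
```

```text
t 4.75 pos [0.4599 0.0829 0.0325] yaw -14.114703508906176 w 0.08533154627755338 F [-0.0131  0.5265  0.1574] down [ 0.0023  0.0001 -1.    ] q [0.0292 0.2684 1.9671 0.0001 0.9038 0.2755]
```

View pics/g1.png

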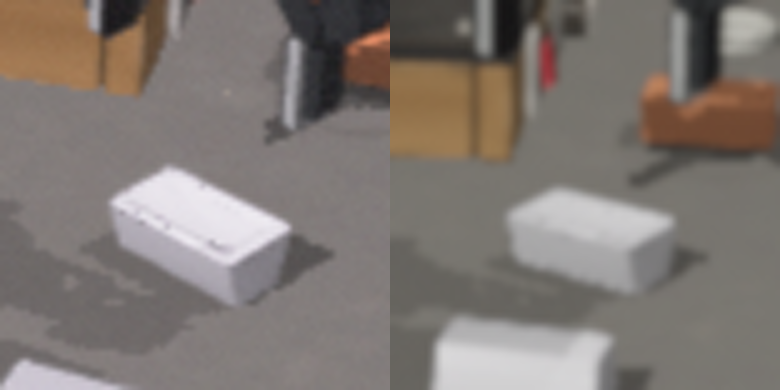

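```bash
python3 - <<'E'
from look import *
a=[cam(manip.get_image(n)) for n in("scene","side")]
t=[proj(c,[(.4605,.0825,.03)])[0].astype(int) for c in a]
for o in [((19.4,-14),(20,-19)),((-20,-33),(-20,-29))]:
    u=[cv2.undistortPoints((t[i]+np.array(o[i]))[None,None].astype(float),a[i][0],a[i][1]).reshape(2,1) for i in(0,1)]
    X=cv2.triangulatePoints(np.c_[a[0][2],a[0][3]],np.c_[a[1][2],a[1][3]],*u)[:,0]; print(X[:3]/X[3])
s=st()
for n,c in zip("ab",a):
    print(t, proj(c,[s["position"]]))
E
```

```text
[0.4154 0.1006 0.0857]
[0.5067 0.0821 0.0885]
t 4.95 pos [0.4591 0.0827 0.0318] yaw -14.094878545085512 w 0.08541403022016021 F [-0.3753 -0.119  -0.3393] down [ 0.0009  0.     -1.    ] q [ 0.029   0.269   1.9684 -0.      0.9033  0.275 ]
[array([342, 214]), array([351, 204])] [[343.3724 214.1978]]
[array([342, 214]), array([351, 204])] [[352.0646 204.0976]]
```

The picture shows the ingot fully visible, with both fingertips well above it (scene crop (292,125) and (95,30)). They triangulate to z≈0.085 while the reported TCP z is 0.032. The wrist view also puts the open tips about 50 mm behind the TCP, so the real tips are higher than the nominal geometry says. I'll descend in steps and recheck.

Emit:
step_arm(increments=[{"grip":1,"delta_pos":[0.001,0,-0.008],"twist":0},{"grip":1,"delta_pos":[0,0,-0.008],"twist":0},{"grip":1,"delta_pos":[0,0,-0.008],"twist":0},{"grip":1,"delta_pos":[0,0,-0.004],"twist":0},{"grip":1,"delta_pos":[0,0,0],"twist":0},{"grip":1,"delta_pos":[0,0,0],"twist":0}])

```text
clock: 5.45
position: [0.4593, 0.0826, 0.0027]
ee_rot: [-0.435, -0.557, -0.435, 0.558]
contact_force: [0.3, -0.1, 0.2]
width: 0.0854
```

```bash
python3 - <<'E'
from look import *
s=st();duo((.4605,.0825,.04),'pics/g2.png')
print([proj(cam(manip.get_image(n)),[(.4605,.0825,.04)])[0].astype(int) for n in("scene","side")])
E
```

```text
t 5.45 pos [0.4593 0.0826 0.0027] yaw -14.085567229947396 w 0.08543763568730407 F [ 0.2898 -0.1493  0.2135] down [-0.0015 -0.0001 -1.    ] q [ 0.0288  0.3112  2.0025 -0.      0.8293  0.2746]
[array([343, 210]), array([351, 200])]
```

View pics/g2.png

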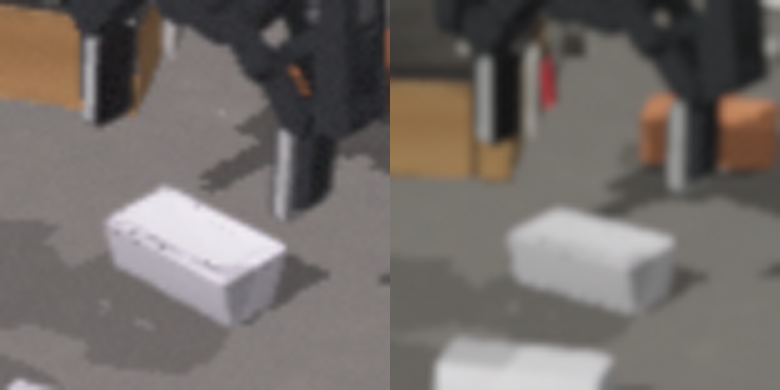

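```bash
python3 - <<'E'
from look import *
s=st();p=s["position"];y=np.radians(-14.1);e=np.array([np.cos(y),np.sin(y),0]);l=np.array([-np.sin(y),np.cos(y),0])
obs={"scene":[(343+(288-195)/5,210+(215-195)/5),(343+(95-195)/5,210+(122-195)/5)],"side":[(351+(680-585)/5,200+(188-195)/5),(351+(487-585)/5,200+(140-195)/5)]}
for n in obs:
    c=cam(manip.get_image(n)); print(n,np.array(obs[n]))
    for h in(.02,.03,.04,.05,.06):
        print(h,*[proj(c,[p*[1,1,0]+sg*.0455*e+.011*l+[0,0,h]])[0] for sg in(-1,1)])
E
```

```text
t 5.65 pos [0.4601 0.0827 0.0036] yaw -14.079932972520764 w 0.08540041813028748 F [0.8537 0.387  0.2989] down [ 0.0008 -0.     -1.    ] q [ 0.0288  0.3098  2.0016 -0.0001  0.8295  0.2746]
scene [[361.6 214. ]
 [323.  195.4]]
0.02 [357.2824 231.51  ] [321.1411 212.0669]
0.03 [357.6393 227.    ] [321.2834 207.6923]
0.04 [357.9998 222.438 ] [321.4271 203.2706]
0.05 [358.3639 217.8234] [321.5722 198.801 ]
0.06 [358.7317 213.1554] [321.7188 194.283 ]
side [[370.  198.6]
 [331.4 189. ]]
0.02 [367.0801 216.1867] [330.6951 206.0347]
0.03 [367.1934 211.5416] [330.6807 201.5758]
0.04 [367.3069 206.8635] [330.6662 197.0872]
0.05 [367.4206 202.1523] [330.6515 192.5687]
0.06 [367.5346 197.4078] [330.6366 188.0202]
```

Fingertip height is about 0.057 with TCP z 0.0036, so the offset is about 54 mm from both cameras and the wrist estimate. I'll descend so the open tips are about 12 mm up (TCP z ≈ -0.042), watching the force.

Emit:
step_arm(increments=[{"grip":1,"delta_pos":[0,0,-0.006],"twist":0},{"grip":1,"delta_pos":[0,0,-0.006],"twist":0},{"grip":1,"delta_pos":[0,0,-0.006],"twist":0},{"grip":1,"delta_pos":[0,0,-0.005],"twist":0},{"grip":1,"delta_pos":[0,0,0],"twist":0},{"grip":1,"delta_pos":[0,0,0],"twist":0}])

```text
clock: 6.25
position: [0.4593, 0.0827, -0.0202]
ee_rot: [-0.435, -0.557, -0.435, 0.558]
contact_force: [0.3, 0.7, -0.4]
width: 0.0853
```

Emit:
step_arm(increments=[{"grip":1,"delta_pos":[0,0,-0.006],"twist":0},{"grip":1,"delta_pos":[0,0,-0.006],"twist":0},{"grip":1,"delta_pos":[0,0,-0.005],"twist":0},{"grip":1,"delta_pos":[0,0,0],"twist":0},{"grip":1,"delta_pos":[0,0,0],"twist":0}])

```text
clock: 6.67
position: [0.4594, 0.0827, -0.0371]
ee_rot: [-0.435, -0.557, -0.435, 0.558]
contact_force: [0.4, -1.4, -0.0]
width: 0.0854
```

```bash
python3 - <<'E'
from look import *
s=st();duo((.4605,.0825,.03),'pics/g3.png')
E
```

```text
t 6.67 pos [ 0.4594  0.0827 -0.0371] yaw -14.078139244649213 w 0.08544869063146611 F [ 0.4085 -1.3626 -0.0348] down [-0.001  -0.0001 -1.    ] q [ 0.0288  0.3727  2.0477 -0.0001  0.7222  0.2746]
```

View pics/g3.png

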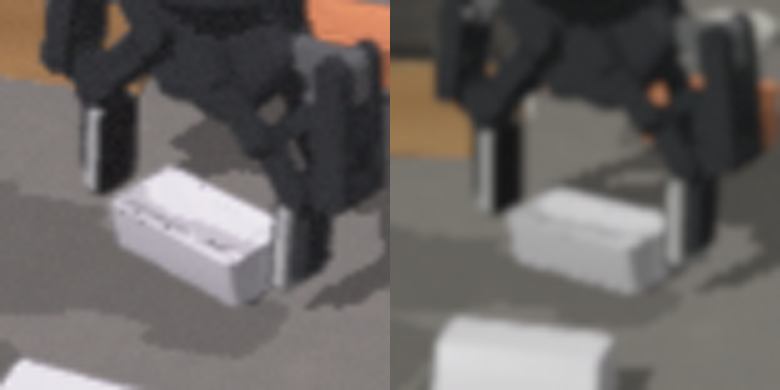

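The fingers straddle the ingot ends, tips at roughly mid-height. I'll go 5 mm lower and close.

Emit:
step_arm(force=60, increments=[{"grip":1,"delta_pos":[0.001,0,-0.005],"twist":0},{"grip":1,"delta_pos":[0,0,0],"twist":0},{"grip":0.6,"delta_pos":[0,0,0],"twist":0},{"grip":0.6,"delta_pos":[0,0,0],"twist":0},{"grip":0.6,"delta_pos":[0,0,0],"twist":0},{"grip":0.6,"delta_pos":[0,0,0],"twist":0},{"grip":0.6,"delta_pos":[0,0,0],"twist":0},{"grip":0.6,"delta_pos":[0,0,0],"twist":0}])

```text
clock: 7.43
position: [0.4608, 0.0827, -0.0413]
ee_rot: [0.435, 0.558, 0.435, -0.557]
contact_force: [-1.1, -0.9, 6.1]
width: 0.0608
```

Emit:
step_arm(increments=[{"grip":0.5,"delta_pos":[0,0,0],"twist":0},{"grip":0.5,"delta_pos":[0,0,0],"twist":0},{"grip":0.5,"delta_pos":[0,0,0.004],"twist":0},{"grip":0.5,"delta_pos":[0,0,0.006],"twist":0},{"grip":0.5,"delta_pos":[0,0,0.01],"twist":0},{"grip":0.5,"delta_pos":[0,0,0.02],"twist":0},{"grip":0.5,"delta_pos":[0,0,0.02],"twist":0},{"grip":0.5,"delta_pos":[0,0,0.01],"twist":0},{"grip":0.5,"delta_pos":[0,0,0],"twist":0},{"grip":0.5,"delta_pos":[0,0,0],"twist":0}])

```text
clock: 8.27
position: [0.4609, 0.0827, 0.0287]
ee_rot: [0.435, 0.558, 0.435, -0.557]
contact_force: [0.4, 0.4, -3.8]
width: 0.0609
```

```bash
python3 - <<'E'
from look import *
import pickle
def tilt(M): return M
s=st()
p=s["position"]
for n in("scene","side"):
    d=manip.get_image(n);c=cam(d)
    for z in (.066,.070,.074):
        print(n,z,fit(d["img"],c,[(a+[0,0,z],b+[0,0,z]) for a,b in UP],[p[0],p[1],-.2457],(1.5,1)))
d=manip.get_image("wrist");pickle.dump((s,d),open("w3.pkl","wb"));cv2.imwrite("pics/w3.png",d["img"][:,:,::-1])
E
```

```text
t 8.27 pos [0.4609 0.0827 0.0287] yaw -14.07819118468175 w 0.06093444143673389 F [ 0.4423  0.3763 -3.8168] down [ 0.001 -0.    -1.   ] q [ 0.0288  0.2754  1.9691 -0.0001  0.8961  0.2745]
scene 0.066 (array([ 0.4671,  0.0782, -0.2281]), np.float64(0.6928520202636719))
scene 0.07 (array([ 0.464 ,  0.0845, -0.2329]), np.float64(0.688716471195221))
scene 0.074 (array([ 0.4602,  0.0905, -0.2538]), np.float64(0.6843154430389404))
side 0.066 (array([0.4685, 0.0697, 0.2026]), np.float64(0.7566505074501038))
side 0.07 (array([0.4636, 0.0835, 0.1862]), np.float64(0.7557138800621033))
side 0.074 (array([0.4608, 0.0947, 0.3837]), np.float64(0.798547625541687))
```

View pics/w3.png

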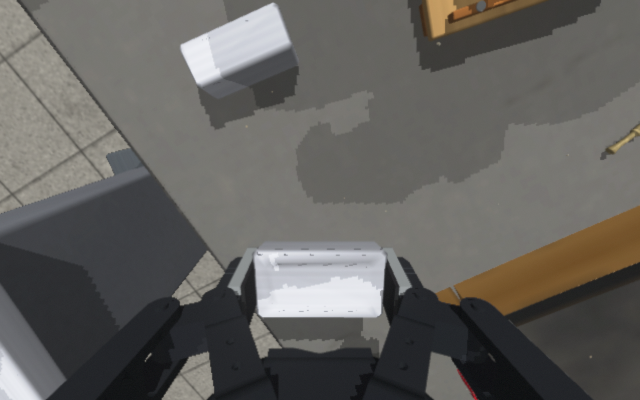

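Held level, weight reading −3.8 N; top face at about (258–382, 243–317). I'll measure where it sits in the grasp.

```bash
python3 - <<'E'
from fit import *
import pickle
np.set_printoptions(precision=4,suppress=True)
s,d=pickle.load(open("w3.pkl","rb"));c=cam(d,s);p=s["position"]
for z in(.068,.07,.072):
    M=[(a+[0,0,z],b+[0,0,z]) for a,b in rect(.062,.038,.024)]; M2=[M[0],M[2]]
    for m in(M,M2):
        q,v=fit(d["img"],c,m,[p[0],p[1],-.2457],(2,1)); e=q[:2]-p[:2]; y=-.2457
        print(z,q,v,"along",e@[np.cos(y),np.sin(y)],"lat",e@[-np.sin(y),np.cos(y)],"dyaw",np.degrees(q[2]-y))
s2,d2=pickle.load(open("w3.pkl","rb"))
q,v=fit(d["img"],c,DOWN,[.4397,.2042,.131],(2,1));print("down",q,v)
E
```

```text
0.068 [ 0.4601  0.0807 -0.2481] 0.9176058173179626 along -0.00025117522298657145 lat -0.002055305211533062 dyaw -0.13634673891395757
0.068 [ 0.4603  0.0807 -0.2473] 0.9179581999778748 along -0.00013128786103743244 lat -0.002048317421980241 dyaw -0.09324549397480009
0.07 [ 0.4604  0.0823 -0.2421] 0.7787080407142639 along -0.0003509104950152782 lat -0.0005111229597938071 dyaw 0.20426116119621487
0.07 [ 0.4599  0.0824 -0.2415] 0.7756038904190063 along -0.0008859919495883117 lat -0.000504924058502244 dyaw 0.24149937783426798
0.072 [ 0.4627  0.0836 -0.2473] 0.6001977920532227 along 0.0014884856658746858 lat 0.001333321384477614 dyaw -0.09447316150202746
0.072 [ 0.464   0.0833 -0.2467] 0.5929695963859558 along 0.0028333460628775517 lat 0.0013301630853643576 dyaw -0.0553861183638361
down [0.4407 0.204  0.1228] 0.7565325498580933
```

Emit:
step_arm(increments=[{"grip":0.5,"delta_pos":[0.01,0.012,0.01],"twist":2},{"grip":0.5,"delta_pos":[0.02,0.024,0.01],"twist":2.5},{"grip":0.5,"delta_pos":[0.024,0.028,0],"twist":2.5},{"grip":0.5,"delta_pos":[0.024,0.028,0],"twist":2.5},{"grip":0.5,"delta_pos":[0.024,0.028,0],"twist":2.5},{"grip":0.5,"delta_pos":[0.022,0.026,0],"twist":2.5},{"grip":0.5,"delta_pos":[0.014,0.016,0],"twist":1.6},{"grip":0.5,"delta_pos":[0.006,0.008,0],"twist":1},{"grip":0.5,"delta_pos":[0,0,0],"twist":0},{"grip":0.5,"delta_pos":[0,0,0],"twist":0}])

```text
clock: 9.25
position: [0.6031, 0.2519, 0.0468]
ee_rot: [0.513, 0.485, 0.514, -0.488]
contact_force: [-0.4, -0.6, -3.5]
width: 0.0609
```

Emit:
step_arm(increments=[{"grip":0.5,"delta_pos":[0,0,0],"twist":0},{"grip":0.5,"delta_pos":[0,0,0],"twist":0},{"grip":0.5,"delta_pos":[0,0,0],"twist":0}])

```text
clock: 9.5
position: [0.6039, 0.2515, 0.0485]
ee_rot: [0.513, 0.487, 0.513, -0.487]
contact_force: [1.0, -0.1, -3.6]
width: 0.0608
```

```bash
python3 - <<'E'
from look import *
import pickle
s=st();d=manip.get_image("wrist");pickle.dump((s,d),open("w4.pkl","wb"));cv2.imwrite("pics/w4.png",d["img"][:,:,::-1])
c=cam(d,s)
q,v=fit(d["img"],c,BOARD,[.605,.2513,.0525],(2,1));print("board",q,v)
E
```

```text
t 9.5 pos [0.6039 0.2515 0.0485] yaw 2.9536738160711984 w 0.060783835965587105 F [ 0.9505 -0.0789 -3.5705] down [-0.0007 -0.0005 -1.    ] q [ 0.2885  0.494   1.5295 -0.0003  1.1189  0.237 ]
board [0.6046 0.2508 0.0544] 0.5380377769470215
```

View pics/w4.png

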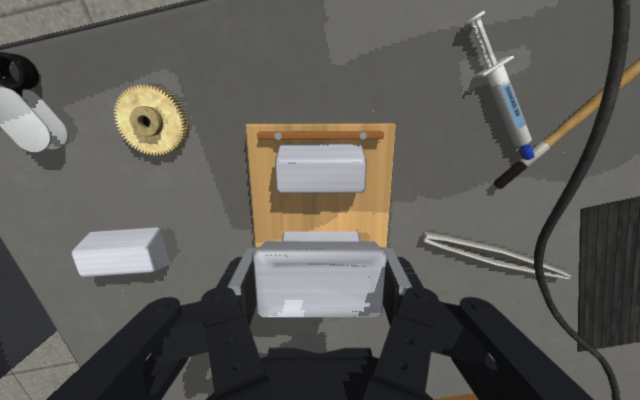

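Ingot is held parallel to the gap, aligned over it. The board refit is (0.6046, 0.2508, 3.1°). Descending.

Emit:
step_arm(increments=[{"grip":0.5,"delta_pos":[0.001,0.001,-0.015],"twist":0},{"grip":0.5,"delta_pos":[0,0,-0.015],"twist":0},{"grip":0.5,"delta_pos":[0,0,-0.01],"twist":0},{"grip":0.5,"delta_pos":[0,0,-0.008],"twist":0},{"grip":0.5,"delta_pos":[0,0,-0.006],"twist":0},{"grip":0.5,"delta_pos":[0,0,-0.005],"twist":0},{"grip":0.5,"delta_pos":[0,0,0],"twist":0},{"grip":0.5,"delta_pos":[0,0,0],"twist":0}])

```text
clock: 10.22
position: [0.6059, 0.2537, -0.0106]
ee_rot: [0.513, 0.487, 0.513, -0.487]
contact_force: [-0.6, -0.3, -3.6]
width: 0.0613
```

Emit:
step_arm(increments=[{"grip":0.5,"delta_pos":[0,0,-0.004],"twist":0},{"grip":0.5,"delta_pos":[0,0,-0.004],"twist":0},{"grip":0.5,"delta_pos":[0,0,-0.002],"twist":0},{"grip":0.5,"delta_pos":[0,0,-0.002],"twist":0},{"grip":0.5,"delta_pos":[0,0,0],"twist":0},{"grip":0.5,"delta_pos":[0,0,0],"twist":0}])

```text
clock: 10.72
position: [0.6057, 0.2537, -0.0227]
ee_rot: [0.513, 0.487, 0.513, -0.487]
contact_force: [-0.1, -0.3, -2.7]
width: 0.0605
```

```bash
python3 -c "
from look import *
st()"
```

```text
t 10.72 pos [ 0.6057  0.2537 -0.0227] yaw 3.025628462244821 w 0.06050351749985775 F [-0.0833 -0.3498 -2.7468] down [-0.0002 -0.0001 -1.    ] q [ 0.2907  0.5675  1.5992 -0.0001  0.9751  0.238 ]
```

Emit:
step_arm(increments=[{"grip":0.5,"delta_pos":[-0.001,-0.0015,0],"twist":0},{"grip":0.5,"delta_pos":[0,0,-0.0015],"twist":0},{"grip":0.5,"delta_pos":[0,0,-0.0015],"twist":0},{"grip":0.5,"delta_pos":[0,0,-0.001],"twist":0},{"grip":0.5,"delta_pos":[0,0,0],"twist":0},{"grip":0.5,"delta_pos":[0,0,0],"twist":0}])

```text
clock: 11.22
position: [0.6047, 0.2522, -0.0267]
ee_rot: [0.513, 0.487, 0.513, -0.487]
contact_force: [0.4, 0.7, -3.9]
width: 0.0606
```

Emit:
step_arm(increments=[{"grip":0.5,"delta_pos":[0,0,-0.001],"twist":0},{"grip":0.5,"delta_pos":[0,0,0],"twist":0},{"grip":0.5,"delta_pos":[0,0,0],"twist":0}])

```text
clock: 11.47
position: [0.605, 0.2522, -0.0272]
ee_rot: [0.513, 0.487, 0.513, -0.486]
contact_force: [-0.9, 0.1, -0.6]
width: 0.0606
```

Emit:
step_arm(increments=[{"grip":0.5,"delta_pos":[0,0,-0.001],"twist":0},{"grip":0.5,"delta_pos":[0,0,0],"twist":0},{"grip":0.5,"delta_pos":[0,0,0],"twist":0}])

```text
clock: 11.72
position: [0.605, 0.2523, -0.0272]
ee_rot: [0.513, 0.487, 0.513, -0.486]
contact_force: [-2.0, -0.4, 5.3]
width: 0.0609
```

Touchdown at z = −0.0272, where predicted (14 mm above the pick height). Releasing and rising.

Emit:
step_arm(increments=[{"grip":0.5,"delta_pos":[0,0,0.001],"twist":0},{"grip":0.8,"delta_pos":[0,0,0],"twist":0},{"grip":0.8,"delta_pos":[0,0,0],"twist":0},{"grip":0.95,"delta_pos":[0,0,0],"twist":0},{"grip":1,"delta_pos":[0,0,0],"twist":0},{"grip":1,"delta_pos":[0,0,0],"twist":0}])

```text
clock: 12.22
position: [0.605, 0.2522, -0.0276]
ee_rot: [0.513, 0.487, 0.513, -0.487]
contact_force: [0.4, -0.1, -1.0]
width: 0.0855
```

Emit:
step_arm(increments=[{"grip":1,"delta_pos":[0,0,0.01],"twist":0},{"grip":1,"delta_pos":[0,0,0.02],"twist":0},{"grip":1,"delta_pos":[0,0,0.03],"twist":0},{"grip":1,"delta_pos":[-0.01,0,0.03],"twist":0},{"grip":1,"delta_pos":[-0.03,-0.01,0.02],"twist":0},{"grip":1,"delta_pos":[-0.035,-0.01,0.02],"twist":0},{"grip":1,"delta_pos":[-0.035,-0.01,0.01],"twist":0},{"grip":1,"delta_pos":[-0.035,-0.01,0],"twist":1.5},{"grip":1,"delta_pos":[-0.02,-0.008,0],"twist":3},{"grip":1,"delta_pos":[0,0,0],"twist":0}])

```text
clock: 13.05
position: [0.4341, 0.2026, 0.1133]
ee_rot: [0.532, 0.464, 0.533, -0.467]
contact_force: [-0.6, -0.2, 0.3]
width: 0.0853
```

Emit:
step_arm(increments=[{"grip":1,"delta_pos":[0,0,0],"twist":0},{"grip":1,"delta_pos":[0,0,0],"twist":0},{"grip":1,"delta_pos":[0,0,0],"twist":0},{"grip":1,"delta_pos":[0,0,0],"twist":0}])

```text
clock: 13.38
position: [0.4412, 0.2046, 0.1124]
ee_rot: [0.532, 0.466, 0.531, -0.466]
contact_force: [0.4, 0.3, -0.7]
width: 0.0856
```

```bash
python3 - <<'E'
from look import *
import pickle
s=st();d=manip.get_image("wrist");pickle.dump((s,d),open("w5.pkl","wb"))
B=[.605,.251,.0535]
for n in("scene","side","wrist"):
    d=d if n=="wrist" else manip.get_image(n);c=cam(d,s)
    b,v=fit(d["img"],c,BOARD,B,(2,1));print(n,"board",b,v)
    for z in(.014,.02):
        q,v=fit(d["img"],c,[(a+[0,0,z],e+[0,0,z]) for a,e in UP],B,(1.5,1)); print(n,z,"up",q,v)
    q,v=fit(d["img"],c,DOWN,[.44,.2042,.13],(2,1));print(n,"down",q,v)
E
```

```text
t 13.38 pos [0.4412 0.2046 0.1124] yaw 7.5013127211873165 w 0.08557934300573097 F [ 0.368   0.2661 -0.7033] down [ 0.0008  0.0003 -1.    ] q [0.2909 0.2041 1.8147 0.     1.1219 0.16  ]
scene board [0.605  0.249  0.0638] 0.5777712464332581
scene 0.014 up [0.6058 0.252  0.0333] 0.6159504055976868
scene 0.02 up [0.6014 0.2315 0.0425] 0.8228293061256409
scene down [0.4413 0.2037 0.096 ] 0.677312970161438
side board [0.6028 0.2492 0.0698] 0.5464872121810913
side 0.014 up [0.6011 0.2767 0.0846] 0.5738223195075989
side 0.02 up [0.5963 0.238  0.0427] 0.7991506457328796
side down [0.4407 0.2056 0.2807] 0.6819168329238892
wrist board [0.6028 0.2492 0.0698] 0.5464872121810913
wrist 0.014 up [0.6011 0.2767 0.0846] 0.5738223195075989
wrist 0.02 up [0.5963 0.238  0.0427] 0.7991506457328796
wrist down [0.4407 0.2056 0.2807] 0.6819168329238892
```

```bash
python3 - <<'E'
from fit import *
import pickle
np.set_printoptions(precision=4,suppress=True)
s,d=pickle.load(open("w5.pkl","rb"));c=cam(d,s)
print(proj(c,[(.605,.251,.038),(.44,.204,.024)]))
print(fit(d["img"],c,BOARD,[.605,.251,.0535],(2,1)))
for z in(.012,.014,.016,.02): print(z,fit(d["img"],c,[(a+[0,0,z],e+[0,0,z]) for a,e in UP],[.605,.251,.0535],(1.5,1)))
print(fit(d["img"],c,DOWN,[.44,.2042,.13],(2,1)))
E
```

```text
[[506.6433 169.5812]
 [318.0217 192.01  ]]
(array([0.6047, 0.2513, 0.0588]), np.float64(0.7376604676246643))
0.012 (array([0.6063, 0.2518, 0.0497]), np.float64(0.9278308749198914))
0.014 (array([0.6049, 0.252 , 0.0508]), np.float64(0.8817967176437378))
0.016 (array([0.6036, 0.2523, 0.0591]), np.float64(0.8153234124183655))
0.02 (array([0.6037, 0.2509, 0.0524]), np.float64(0.8698086738586426))
(array([0.4399, 0.2031, 0.1062]), np.float64(0.7951662540435791))
```

The wide-up ingot sits at (0.605, 0.252, 2.9°) at the expected height. Now the narrow-up ingot at (0.440, 0.204, about 7°).

Emit:
step_arm(increments=[{"grip":1,"delta_pos":[-0.001,-0.001,-0.03],"twist":-0.5},{"grip":1,"delta_pos":[0,0,-0.03],"twist":0},{"grip":1,"delta_pos":[0,0,-0.02],"twist":0},{"grip":1,"delta_pos":[0,0,-0.012],"twist":0},{"grip":1,"delta_pos":[0,0,-0.01],"twist":0},{"grip":1,"delta_pos":[0,0,-0.01],"twist":0},{"grip":1,"delta_pos":[0,0,-0.01],"twist":0},{"grip":1,"delta_pos":[0,0,-0.005],"twist":0},{"grip":1,"delta_pos":[0,0,0],"twist":0},{"grip":1,"delta_pos":[0,0,0],"twist":0}])

```text
clock: 14.37
position: [0.439, 0.2032, -0.0148]
ee_rot: [0.53, 0.468, 0.53, -0.469]
contact_force: [-0.1, -0.8, 1.1]
width: 0.0853
```

Emit:
step_arm(increments=[{"grip":1,"delta_pos":[0,0,-0.008],"twist":0},{"grip":1,"delta_pos":[0,0,-0.008],"twist":0},{"grip":1,"delta_pos":[0,0,-0.007],"twist":0},{"grip":1,"delta_pos":[0,0,-0.002],"twist":0},{"grip":1,"delta_pos":[0,0,0],"twist":0},{"grip":1,"delta_pos":[0,0,0],"twist":0}])

```text
clock: 14.87
position: [0.4386, 0.2031, -0.0399]
ee_rot: [0.53, 0.468, 0.53, -0.469]
contact_force: [0.0, -0.4, -0.6]
width: 0.0858
```

Emit:
step_arm(increments=[{"grip":0.6,"delta_pos":[0.001,0.0005,0],"twist":0},{"grip":0.6,"delta_pos":[0,0,0],"twist":0},{"grip":0.6,"delta_pos":[0,0,0],"twist":0},{"grip":0.6,"delta_pos":[0,0,0],"twist":0},{"grip":0.5,"delta_pos":[0,0,0],"twist":0},{"grip":0.5,"delta_pos":[0,0,0],"twist":0},{"grip":0.5,"delta_pos":[0,0,0],"twist":0},{"grip":0.5,"delta_pos":[0,0,0],"twist":0}])

```text
clock: 15.53
position: [0.4404, 0.2039, -0.0389]
ee_rot: [0.53, 0.469, 0.529, -0.468]
contact_force: [-0.7, 0.4, 6.1]
width: 0.0607
```

Emit:
step_arm(increments=[{"grip":0.5,"delta_pos":[0,0,0.005],"twist":0},{"grip":0.5,"delta_pos":[0,0,0.01],"twist":0},{"grip":0.5,"delta_pos":[0,0,0.025],"twist":0},{"grip":0.5,"delta_pos":[0,0,0.03],"twist":0},{"grip":0.5,"delta_pos":[0,0,0.03],"twist":0},{"grip":0.5,"delta_pos":[0,0,0],"twist":0},{"grip":0.5,"delta_pos":[0,0,0],"twist":0},{"grip":0.5,"delta_pos":[0,0,0],"twist":0}])

```text
clock: 16.2
position: [0.4384, 0.2033, 0.0594]
ee_rot: [0.529, 0.468, 0.53, -0.469]
contact_force: [0.1, -0.0, -2.9]
width: 0.0607
```

```bash
python3 - <<'E'
from look import *
s=st();d=manip.get_image("wrist");c=cam(d,s);p=s["position"];y=np.radians(7)
for h in(.039,.041):
    z=p[2]+h;M=[(a+[0,0,z],b+[0,0,z]) for a,b in rect(.062,.024,.024)]
    q,v=fit(d["img"],c,M,[p[0],p[1],y],(2,1)); e=q[:2]-p[:2]; print(q,v,"along",e@[np.cos(y),np.sin(y)],"lat",e@[-np.sin(y),np.cos(y)])
E
```

```text
t 16.2 pos [0.4384 0.2033 0.0594] yaw 7.0217080723231975 w 0.060713378401807426 F [ 0.0687 -0.0469 -2.8879] down [-0.0022 -0.0007 -1.    ] q [ 0.29    0.2581  1.8951 -0.0001  0.9907  0.1675]
[0.4382 0.2038 0.1358] 0.5446915626525879 along -0.0001695380127510937 lat 0.0005862579533258285
[0.4369 0.2052 0.1348] 0.5155677795410156 along -0.001338133596191337 lat 0.0020960104633172424
```

Held (−2.9 N, 60.7 mm). Moving over the board with an 86° turn.

Emit:
step_arm(increments=[{"grip":0.5,"delta_pos":[0.008,0.002,0.004],"twist":5},{"grip":0.5,"delta_pos":[0.012,0.004,0.004],"twist":6.5},{"grip":0.5,"delta_pos":[0.014,0.004,0.002],"twist":6.5},{"grip":0.5,"delta_pos":[0.014,0.004,0],"twist":6.5},{"grip":0.5,"delta_pos":[0.014,0.004,0],"twist":6.5},{"grip":0.5,"delta_pos":[0.014,0.004,0],"twist":6.5},{"grip":0.5,"delta_pos":[0.014,0.004,0],"twist":6.5},{"grip":0.5,"delta_pos":[0.014,0.004,0],"twist":6.5},{"grip":0.5,"delta_pos":[0.014,0.004,0],"twist":6.5},{"grip":0.5,"delta_pos":[0.014,0.004,0],"twist":6.5}])

```text
clock: 17.08
position: [0.5707, 0.2413, 0.0675]
ee_rot: [0.696, 0.117, 0.699, -0.118]
contact_force: [0.8, -0.1, -4.1]
width: 0.061
```

Emit:
step_arm(increments=[{"grip":0.5,"delta_pos":[0.014,0.004,0],"twist":6.5},{"grip":0.5,"delta_pos":[0.01,0.003,0],"twist":6.5},{"grip":0.5,"delta_pos":[0.008,0.002,0],"twist":6},{"grip":0.5,"delta_pos":[0.002,0.001,0],"twist":3.5},{"grip":0.5,"delta_pos":[0,0,0],"twist":0},{"grip":0.5,"delta_pos":[0,0,0],"twist":0},{"grip":0.5,"delta_pos":[0,0,0],"twist":0},{"grip":0.5,"delta_pos":[0,0,0],"twist":0}])

```text
clock: 17.75
position: [0.6049, 0.2514, 0.0695]
ee_rot: [0.706, -0.018, 0.708, 0.018]
contact_force: [0.3, -0.9, -2.5]
width: 0.0608
```

```bash
python3 -c "
from look import *
st()"
```

```text
t 17.75 pos [0.6049 0.2514 0.0695] yaw 92.97151318670454 w 0.060754956339724164 F [ 0.3126 -0.8595 -2.4847] down [-0.0018 -0.0005 -1.    ] q [ 0.2878  0.4776  1.5006  0.0001  1.1653 -1.3349]
```

Emit:
step_arm(increments=[{"grip":0.5,"delta_pos":[0,0,-0.015],"twist":0},{"grip":0.5,"delta_pos":[0,0,-0.015],"twist":0},{"grip":0.5,"delta_pos":[0,0,-0.014],"twist":0},{"grip":0.5,"delta_pos":[0,0,-0.01],"twist":0},{"grip":0.5,"delta_pos":[0,0,-0.008],"twist":0},{"grip":0.5,"delta_pos":[0,0,-0.004],"twist":0},{"grip":0.5,"delta_pos":[0,0,0],"twist":0},{"grip":0.5,"delta_pos":[0,0,0],"twist":0},{"grip":0.5,"delta_pos":[0,0,0],"twist":0}])

```text
clock: 18.5
position: [0.6066, 0.2519, 0.0052]
ee_rot: [0.707, -0.018, 0.706, 0.019]
contact_force: [0.3, 0.7, -2.8]
width: 0.0606
```

Emit:
step_arm(increments=[{"grip":0.5,"delta_pos":[0,0,-0.001],"twist":0},{"grip":0.5,"delta_pos":[0,0,-0.001],"twist":0},{"grip":0.5,"delta_pos":[0,0,0],"twist":0},{"grip":0.5,"delta_pos":[0,0,0],"twist":0}])

```text
clock: 18.83
position: [0.6058, 0.2517, 0.0025]
ee_rot: [0.707, -0.019, 0.707, 0.019]
contact_force: [-0.3, -0.4, -3.3]
width: 0.0606
```

Emit:
step_arm(increments=[{"grip":0.5,"delta_pos":[0,0,-0.001],"twist":0},{"grip":0.5,"delta_pos":[0,0,-0.001],"twist":0},{"grip":0.5,"delta_pos":[0,0,0],"twist":0},{"grip":0.5,"delta_pos":[0,0,0],"twist":0}])

```text
clock: 19.17
position: [0.6057, 0.2516, 0.0002]
ee_rot: [0.707, -0.019, 0.707, 0.019]
contact_force: [-0.7, -0.3, -2.6]
width: 0.0605
```

Emit:
step_arm(increments=[{"grip":0.5,"delta_pos":[0,0,-0.001],"twist":0},{"grip":0.5,"delta_pos":[0,0,0],"twist":0},{"grip":0.5,"delta_pos":[0,0,0],"twist":0}])

```text
clock: 19.42
position: [0.6057, 0.2517, -0.0007]
ee_rot: [0.707, -0.019, 0.707, 0.019]
contact_force: [0.8, 0.0, -3.3]
width: 0.0606
```

Emit:
step_arm(increments=[{"grip":0.5,"delta_pos":[0,0,-0.001],"twist":0},{"grip":0.5,"delta_pos":[0,0,0],"twist":0},{"grip":0.5,"delta_pos":[0,0,0],"twist":0}])

```text
clock: 19.67
position: [0.6059, 0.2517, -0.0009]
ee_rot: [0.707, -0.019, 0.707, 0.019]
contact_force: [-1.5, -1.2, 2.8]
width: 0.0608
```

Contact at the predicted height (−0.001). Releasing and rising.

Emit:
step_arm(increments=[{"grip":0.5,"delta_pos":[0,0,0],"twist":0},{"grip":0.8,"delta_pos":[0,0,0],"twist":0},{"grip":0.8,"delta_pos":[0,0,0],"twist":0},{"grip":1,"delta_pos":[0,0,0],"twist":0},{"grip":1,"delta_pos":[0,0,0],"twist":0},{"grip":1,"delta_pos":[0,0,0],"twist":0}])

```text
clock: 20.17
position: [0.606, 0.2517, -0.0017]
ee_rot: [0.707, -0.019, 0.707, 0.019]
contact_force: [0.1, -0.2, -0.4]
width: 0.0847
```

Emit:
step_arm(increments=[{"grip":1,"delta_pos":[0,0,0.008],"twist":0},{"grip":1,"delta_pos":[0,0,0.015],"twist":0},{"grip":1,"delta_pos":[0,0,0.03],"twist":0},{"grip":1,"delta_pos":[0,0,0.03],"twist":0},{"grip":1,"delta_pos":[-0.02,0,0.03],"twist":0},{"grip":1,"delta_pos":[-0.03,-0.01,0.03],"twist":0},{"grip":1,"delta_pos":[-0.03,-0.01,0.02],"twist":0},{"grip":1,"delta_pos":[-0.03,-0.01,0],"twist":0},{"grip":1,"delta_pos":[0,0,0],"twist":0},{"grip":1,"delta_pos":[0,0,0],"twist":0}])

```text
clock: 21.0
position: [0.4959, 0.2219, 0.1615]
ee_rot: [0.707, -0.019, 0.706, 0.019]
contact_force: [0.2, 1.4, 0.0]
width: 0.0853
```

```bash
python3 - <<'E'
from look import *
s=st();d=manip.get_image("wrist");c=cam(d,s);print(proj(c,[(.605,.251,.05)]))
M=[(a+[0,0,.038],b+[0,0,.038]) for a,b in DOWN]
q,v=fit(d["img"],c,M,[.605,.252,1.623],(2,1));print("wrist",q,np.degrees(q[2]),v)
d2=manip.get_image("scene");c2=cam(d2);q,v=fit(d2["img"],c2,M,[.605,.252,1.623],(2,1));print("scene",q,np.degrees(q[2]),v)
def crop(d,c,h,f):
    u,v=proj(c,[(.605,.251,.04)])[0].astype(int);x=d["img"][max(0,v-h):v+h,max(0,u-h):u+h,::-1];return cv2.resize(x,(390,390),interpolation=cv2.INTER_CUBIC)
cv2.imwrite("pics/end.png",np.hstack([crop(d2,c2,60,0),crop(d,c,95,0)]))
E
```

```text
t 21.0 pos [0.4959 0.2219 0.1615] yaw 93.0302869334625 w 0.08532744472876416 F [0.2082 1.4367 0.0264] down [ 0.0017  0.0006 -1.    ] q [ 0.2925  0.2462  1.6238  0.0001  1.2698 -1.3312]
[[339.0804 276.1072]]
wrist [0.6064 0.2533 1.6247] 93.0865426217105 0.5489905476570129
scene [0.6062 0.2523 1.6364] 93.75997312467943 0.5523455142974854
```

View pics/end.png

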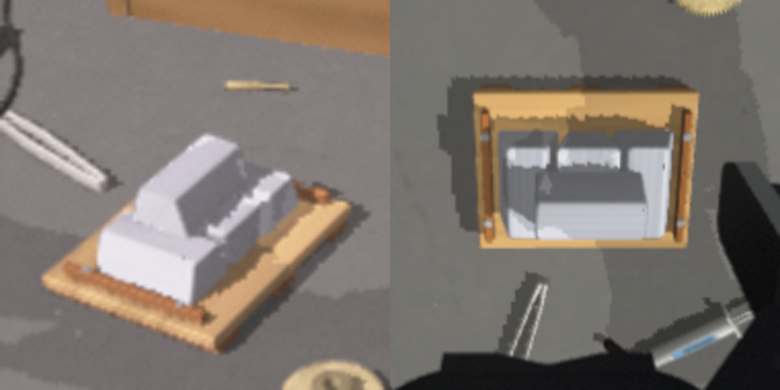

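The picture shows the three ingots in one flat layer, ends level. The fourth lies across the middle at right angles (wrist crop about (592,205)), and the gripper is clear.

```bash
python3 -c "
from rig import manip
print(manip.sign_off())"
```

```text
the job is handed in; nothing more can be done
None
```

The job is done and handed in at about 21 s of the 56 s allowed. The wide-up ingot is on the wood in the gap, and the narrow-up ingot lies flat across the middle of the layer. Neither was turned over, and I never went near the copper ingot, though I did not re-measure it at the end.

**Last checks:**
- **Wide-up ingot:** it touched down 14 mm above its pick height, which matches the board top. The wrist image then put it at (0.605, 0.252) m, 2.9°. The board measured (0.605, 0.251), about 3.1°.
- **Narrow-up ingot:** it made contact about 38 mm above its pick height, which matches the layer top. Afterwards the wrist image gave (0.606, 0.253) at 93.1° and the scene camera (0.606, 0.252) at 93.8°. That is within about 2 mm and 1° of centred and square.
- **Final picture:** it shows a flat layer of three, ends level, the fourth across the middle, and the gripper clear.

**Disagreements:**
- **Fingertip position:** the open fingertips were about 54 mm behind the reported TCP, seen in all the cameras, not at the end as described. I set the grasp heights from the pictures and the force readings.
- **Weak fits:** the blurry side camera gave poor yaw for the narrow-up ingot, so I did not use that. Once the wide-up ingot was in the gap, the scene and side fits of it scattered, so I relied on the wrist fit and the contact height.

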